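# Reset the vent stay of a slide-drying cabinet

### The arm

A 6-joint arm with a two-finger parallel gripper is mounted at the origin on the work surface. World frame = base frame: x ahead of the robot, y to its left, z up, the work surface at z = 0. Lengths are in mm, angles in rad, forces in N, time in s.
With the tool pointing down it reaches from about 350 to 875 mm from the base axis. Payload 4.2 kg.
Tool frame: the origin (TCP) lies between the finger pads; the fingertips stand 17 mm ahead of it and the grasp point (between the pads) lies 2 mm behind it (nose_length is the distance from the TCP to the fingertips, in mm); z points along the fingers, y is the direction in which the jaws open and shut (so a half turn about z gives the same grasp; the last joint's range is limited). The gripper opens to 85 mm and grips with 20 to 120 N. Pads are 22 mm wide; open, the fingers measure 114 mm over their backs; the gripper's body (76 mm by 85 mm) begins 54 mm behind the grasp point. The pads swing forward as they close: fully open they stand 13 mm farther back than shut.
Start: joints at [1.568, 0.385, 0.008, 0, -1.194, -0.259], TCP at [161.73, 603.691, 248.312] pointing down, gripper open.
Joint ranges: [-3.14, 3.14], [-1.21, 2.06], [-1.07, 1.41], [-3.16, 2.05], [-2.99, -0.16], [-3.1, 3.1]. Speed limits (rad/s): [2.79, 2.79, 3.14, 3.14, 3.14, 3.14].

### API

Orientations are given as a unit quaternion [x, y, z, w].
In Python, from bench import * gives the robot as it stands.
- The arm moves only by the tool jog_arm, never from a script. Its argument "increments" is a list of rows, each a list of 4 numbers: the shift along the tool's x, y, z in m, then the turn about the tool's z in degrees. A call has 1 to 10 rows; each row is the pose to reach, as a shift and turn from the pose measured when the call began, along the tool's axes at that moment; what a row does not reach only later rows make up. A row lasts 1/8 s, in which the tool goes at most 62.5 mm and 10.7 degrees, less where a joint would pass 70% of its speed; a pose out of reach is approached as far as the arm can. A call with a gripper value outside its range is refused whole. "hand" is the gripper's target within -1 to 1 (fully open at 1, half-way at 0, shut at -1), set as the call begins (left out, the last holds). The fingers move at their own pace and stop on an object; the grip force is fixed at half the most. Time passes only in rows, so rows that repeat a pose let the fingers close. It gives the time, the measured TCP pose, the force and the opening at its end, in the units of the state.
- read_state(): the state, without advancing time (a new reading comes with each control period).
- get_image(name): name is "scene" or "top"; returns the picture (384x512x3 uint8, red, green, blue); there is no depth.
- calibration(name): a dict with "fx", "fy", "cx", "cy" (pixels), "D" ([k1, k2, p1, p2, k3] as OpenCV has them; the pictures are not rectified), "position" and "rotation" of the camera in the world. Camera axes: x right, y up, looking along -z (the intrinsics and any distortion apply to the point x, -y, -z); pixel columns grow to the right and rows downward; lengths in mm; the calibration is good to about 2 mm. A picture is of the moment at which its call begins. calibration takes no time and is no camera call.
- job_done(): hands the job in, once; it reports no verdict.
The state is a dict: "clock": time; "joints": joint angles; "joint_vel": joint speeds; "joint_efforts": joint torques, N m; "position": TCP position; "ee_rot": TCP orientation; "contact_force": force on the tool from outside, world axes, zero at the start; "wrist_torque": the same for the moment, N m; "gripper_width": finger opening in mm.
Only numpy, scipy, OpenCV 4.12 (cv2) and the standard library are available. Lean on these libraries where they do the work, as an engineer would, in place of code of your own. Each camera call takes 0.05 s, during which the arm holds its last target.

### The job

Set the slide-drying cabinet's glass door to its half-open airing position: by the red knob, lift the perforated stay off the brass pin, draw the door open, and drop the yellow-ringed middle hole over the pin until the stay lies flat again, fully down, then let go. The pin may have been clamped anywhere along its slotted plate, so feel for it gently and never press the stay hard against it; leave the bottles, the slide box and the dish where they are.

Things in the scene. Friction and masses are not known exactly. Their poses are not given: they have to be found in the camera images.
- cabinet: white slide-drying cabinet, fixed, 240 (x) x 300 (y) x 110 mm high; origin at the centre of its underside on the bench; its x axis points away from the door (the door is on its -x face), y along the door, z up. Its flat top is at 110 mm. The two dropper bottles stand on its top
- door_hinge (a point): point on the vertical hinge axis of the door, at cabinet (-124, 135, 118) mm: the height of the stay's underside, and of the pin plate's upper face, when the stay lies level (seated)
- vent_door (a joint): opening angle of the aluminium-framed glass door (rad): 0 shut (start), grows as its free edge swings out towards cabinet -x, to 1.2 at most. A light spring (about 0.2 N m) closes it unless the stay holds it: about 1.5 N at the stay's pivot
- stay: steel bar 236 x 24 x 5 mm; origin on its underside at its pivot on top of the door, 160 mm from the hinge axis, 118 mm up (door shut: cabinet (-124, -25, 118) mm); x along the bar to the free end, z up. It swivels freely about the pivot's vertical and lifts about its own y through the pivot, 0 (level) to 0.7 rad. At the start it is level with the pin in its slot; friction on the pin is low
- knob (a point): centre of the red upright knob at the stay's free end, a cylinder 16 mm across and 34 mm high standing on the bar's upper face; the point is at stay (212, 0, 22) mm. The lift is stiff: the bar stays at the height where it is left and must be pushed down (about 1 N at the knob down, 3 N up)
- ringed_hole (a point): centre of the middle round hole (yellow ring) on the stay's underside, stay (146, 0, 0) mm. Openings along the bar from the pivot: a slot 42 x 11 mm centred at 75 mm, then round holes 10 mm across centred at 112, 146 (ringed) and 180 mm
- pin_plate: grey plate 60 x 30 mm fixed on the cabinet top; origin at the centre of its upper face, cabinet (-49, -25, 118) mm, axes as the cabinet's. Its brass pin, 8 mm across and 11 mm high, top 1.5 mm bevelled to 5 mm, is clamped on y = 0 anywhere from x = -14 to +14 mm, not measured: find it by sight or feel. It is sprung: pressed down it sinks from 3 N on, 2 N per mm, to a stop at 5 mm
- dropper_amber: small amber dropper bottle, 28 mm across, 73 mm high, standing loose on the cabinet's top on the hinge side; origin at the centre of its underside. Leave it
- dropper_green: small green dropper bottle, same shape, also standing loose on the cabinet's top on the hinge side. Leave it
- slide_box: blue slide box with grey lid, 102 x 77 x 33 mm, loose on the bench; origin at the centre of its underside. Leave it
- dish: shallow white dish, 84 mm across, 16 mm high, loose on the bench; origin at the centre of its underside. Leave it

How it is judged (in metres and radians):
On the way:
1. the stay is lifted off the pin (z of ringed_hole in the frame of pin_plate above 0.02 m), for 0.1 s.
At the end, for the whole second after the job is handed in: The ringed hole sits over the pin: centre within 3 mm of the plate's centre line and 17 mm of its centre along it (no other hole can be on the pin there), underside less than 2 mm above the plate, stay level to 0.02 rad and at rest, door held open over 0.25 rad, nothing else moved (x of ringed_hole in the frame of pin_plate between -0.017 and 0.017 m and y of ringed_hole in the frame of pin_plate between -0.003 and 0.003 m and z of ringed_hole in the frame of pin_plate below 0.002 m and angle between stay's own z axis and vertical below 0.02 rad and value of joint vent_door above 0.25 rad and linear speed of stay below 0.02 m/s); the robot touches nothing.
It fails at once if the stay is pressed against the pin with more than 20 N (contact force between stay and pin_plate above 20 N).
It fails at once if a bystander is moved by more than 20 mm or a bottle is tipped (distance of any of dropper_amber, dropper_green, slide_box, dish from where it was at the start of the episode above 0.02 m or angle between any of dropper_amber, dropper_green's own z axis and vertical above 0.5 rad).
It also fails if it takes over 67 s, if anything falls off the work surface, if the arm or the gripper's body presses on something with over 40 N, if the wrist force passes 120 N, or if a joint passes its speed limit or range.

## Working session

There is one attempt and no reset: what is moved stays moved. The work goes in short steps, Python scripts to look and compute and a tool call to move; the robot and the scene stay as the last step left them, time stands still between calls to the robot, and variables do not carry over. Pictures are saved under pics/ and viewed, and the job is handed in when it is done.

Besides the shell and the picture viewer there is one more tool, called as a command line: name --pt "numbers of a row" for each row, then --argument value for the rest. jog_arm: Moves the arm, as the interface text tells. Its arguments: {"type":"object","properties":{"increments":{"type":"array"},"hand":{"type":"number"}},"required":["increments"]}

```bash
ls; mkdir -p pics
python3 - <<'E'
from bench import *
import cv2
s=read_state();print(s)
for n in("scene","top"):
    im=get_image(n);cv2.imwrite(f"pics/{n}0.png",im[:,:,::-1]);print(n,calibration(n))
E
```

```text
pics
{'clock': 0.0, 'joints': array([ 1.56755875e+00,  3.85577185e-01,  6.60156231e-03, -5.23632869e-04,
       -1.19401636e+00, -2.58577519e-01]), 'joint_vel': array([-8.90352784e-04,  1.24943200e-03,  4.45128995e-04,  4.83222972e-04,
        4.61553172e-04, -6.82224658e-05]), 'joint_efforts': array([ 3.05978128e-04, -3.92289805e+01,  1.88407445e+01,  4.18596983e+00,
       -4.52717984e-03, -2.51106144e-06]), 'position': array([161.61691954, 603.15896245, 247.19595377]), 'ee_rot': array([ 9.91430596e-01, -1.30629665e-01, -1.01585562e-04,  1.11987580e-03]), 'contact_force': array([-0.21074846,  0.16716445, -0.11338879]), 'wrist_torque': array([ 0.01063918, -0.01859048, -0.01172068]), 'gripper_width': 85.43140040465593}
scene {'fx': 426.2679005835593, 'fy': 426.2679005835593, 'cx': 252.2790790634789, 'cy': 192.1148532806049, 'D': array([-0.03154959,  0.        ,  0.        ,  0.        ,  0.        ]), 'position': array([1118.32868185,  573.48769439,  867.57164916]), 'rotation': array([0.1502414 , 0.36097954, 0.85311026, 0.34543332])}
top {'fx': 466.3329319778718, 'fy': 466.3329319778718, 'cx': 253.07756037205516, 'cy': 176.76691714896913, 'D': array([0.02338343, 0.        , 0.        , 0.        , 0.        ]), 'position': array([ 326.85612417,    9.99465363, 1630.45056873]), 'rotation': array([-0.05449408,  0.05953006,  0.70928593, -0.70028568])}
```

View pics/scene0.png

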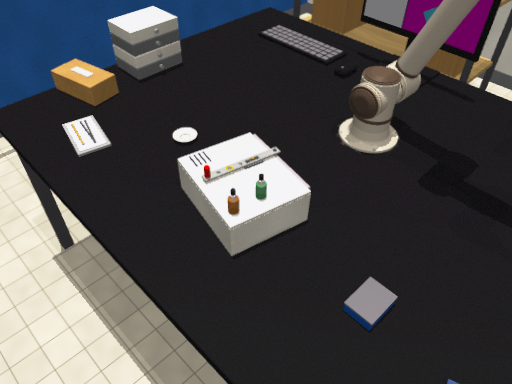

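View pics/top0.png

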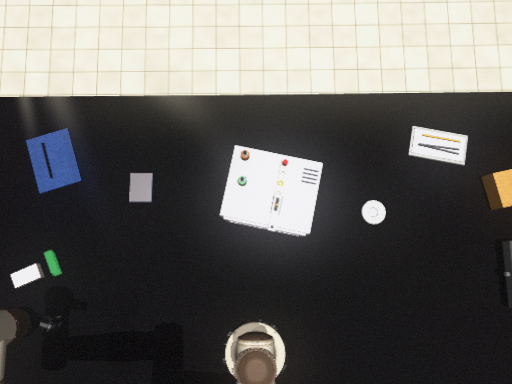

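The scene view shows the cabinet at about (245,185), the red knob at (207,171) and the bottles at (233,203) and (261,187). In the top view the knob is at (285,162) and the yellow ring at (280,183). I'll enlarge both.

Run:
```python
import cv2
a=cv2.imread("pics/scene0.png")[125:250,165:325];cv2.imwrite("pics/sc.png",cv2.resize(a,None,fx=5,fy=4.8,interpolation=cv2.INTER_CUBIC)[:600])
a=cv2.imread("pics/top0.png")[138:244,210:330];cv2.imwrite("pics/tc.png",cv2.resize(a,None,fx=5.5,fy=5.5,interpolation=cv2.INTER_CUBIC)[:600])
```

```text
(no output)
```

View pics/sc.png

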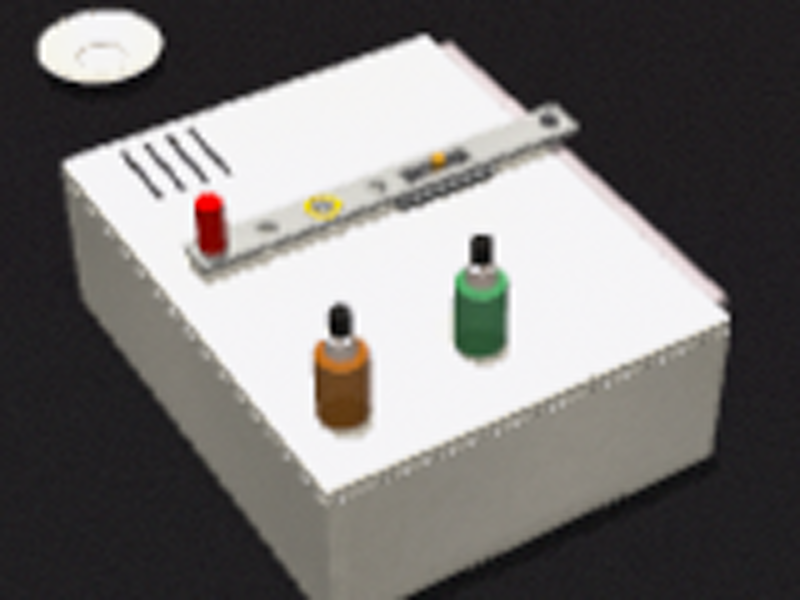

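View pics/tc.png

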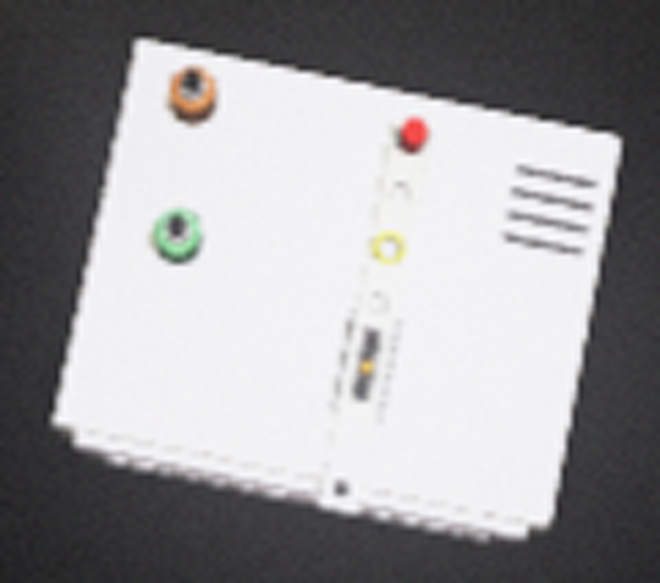

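```bash
cat > h.py <<'E'
import numpy as np,cv2
from scipy.spatial.transform import Rotation as R
from bench import *
C={n:calibration(n) for n in("scene","top")}
def proj(n,P):
    c=C[n];r=R.from_quat(c["rotation"]).as_matrix()
    q=(np.atleast_2d(P)-c["position"])@r*[1,-1,-1]
    K=np.array([[c["fx"],0,c["cx"]],[0,c["fy"],c["cy"]],[0,0,1]])
    return cv2.projectPoints(q.reshape(-1,1,3),np.zeros(3),np.zeros(3),K,np.array(c["D"]))[0].reshape(-1,2)
def c2w(P,t):
    P=np.atleast_2d(np.asarray(P,float));c,s=np.cos(t[2]),np.sin(t[2])
    return np.c_[t[0]+c*P[:,0]-s*P[:,1],t[1]+s*P[:,0]+c*P[:,1],P[:,2]]
E
cat > fit.py <<'E'
from h import *
from scipy.optimize import least_squares
mod=np.array([[120,150,110],[120,-150,110],[-120,150,110],[-120,-150,110],[88,-25,157],[22,-25,123],[-124,-25,124],[-49,-25,129]],float)
sc=np.array([[328,492],[62,160],[728,318],[430,35],[210,198],[323,207],[550,120],[438,158]],float)
tp=np.array([[135,40],[622,135],[53,425],[550,528],[413,131],[388,248],[341,488],[367,367]],float)
sc=np.c_[165+(sc[:,0]+.5)/5-.5,125+(sc[:,1]+.5)/4.8-.5];tp=np.c_[210+(tp[:,0]+.5)/5.5-.5,138+(tp[:,1]+.5)/5.5-.5]
def res(p,full=0):
    m=mod.copy();m[7,0]+=p[3];w=c2w(m,p)
    # calibration error: global image shift per camera small
    a=proj("scene",w)-sc+p[4:6];b=proj("top",w)-tp+p[6:8]
    if full:print(np.round(np.c_[a,b],1))
    return np.r_[a.ravel(),b.ravel(),p[4:8]*1.5]
r=least_squares(res,[500,0,-.2,0,0,0,0,0],loss="soft_l1",x_scale=[10,10,.1,5,1,1,1,1]);p=r.x
print(np.round(p,3));res(p,1)
np.save("pose.npy",p)
for n,P in dict(knob=[88,-25,140],pivot=[-124,-25,118],hinge=[-124,135,118],plate=[-49,-25,118],pin=[-49+p[3],-25,129]).items():print(n,c2w(P,p).round(1))
E
python3 fit.py
```

```text
[ 5.35833e+02 -6.00680e+01 -2.17000e-01 -1.06900e+00  1.59000e-01
  8.65000e-01  4.85000e-01  1.62000e-01]
[[-0.2 -0.2  0.1 -0.5]
 [-0.1  0.1 -0.1  0.2]
 [ 0.7 -0.5 -0.4 -0.1]
 [-0.6 -0.2 -0.3 -0. ]
 [-0.1  0.3  0.1 -0.1]
 [ 0.1 -0.2  0.1  0.1]
 [-0.1  0.  -0.1  0.3]
 [-0.  -0.6 -0.3 -0.3]]
knob [[ 616.4 -103.4  140. ]]
pivot [[409.4 -57.8 118. ]]
hinge [[443.8  98.5 118. ]]
plate [[482.6 -73.9 118. ]]
pin [[481.6 -73.7 129. ]]
```

```bash
cat >> h.py <<'E'
def go(target,yawdeg=None):
    s=read_state();r=R.from_quat(s["ee_rot"]);M=r.as_matrix()
    d=M.T@(np.array(target,float)-s["position"])/1000
    y=np.degrees(np.arctan2(M[1,0],M[0,0]))
    t=0 if yawdeg is None else -(yawdeg-y)
    print("clk",round(s["clock"],2),"pos",s["position"].round(1),"yaw",y.round(2),"tilt",np.degrees(np.arccos(-M[2,2])).round(2),"F",s["contact_force"].round(1),"w",round(s["gripper_width"],1))
    print("inc",d.round(4),"turn",round(t,1),"len",np.linalg.norm(d).round(3))
E
python3 -c "
from h import *
go([616.4,-103.4,240],-12.4);go([616.4,-103.4,240],-12.4)"
```

```text
clk 0.1 pos [161.6 603.2 247.3] yaw -15.01 tilt 0.12 F [-0.8  0.1  0.3] w 85.3
inc [0.6223 0.5647 0.0085] turn -2.6 len 0.84
clk 0.1 pos [161.6 603.2 247.3] yaw -15.01 tilt 0.12 F [-0.8  0.1  0.3] w 85.3
inc [0.6223 0.5647 0.0085] turn -2.6 len 0.84
```

jog_arm --pt "0.044 0.04 0.001 0" --pt "0.088 0.08 0.001 0" --pt "0.132 0.12 0.002 0" --pt "0.176 0.16 0.002 0" --pt "0.22 0.2 0.003 0" --pt "0.264 0.24 0.003 -1" --pt "0.308 0.28 0.004 -1" --pt "0.352 0.32 0.004 -2" --pt "0.396 0.36 0.005 -2" --pt "0.44 0.4 0.006 -2.6" --hand 0

```text
clock: 1.35
position: [483.6, 101.1, 242.1]
ee_rot: [0.994, -0.108, -0.0, 0.001]
contact_force: [-0.0, 0.6, 0.5]
gripper_width: 42.9
```

```bash
python3 -c "
from h import *
go([616.4,-103.4,240],-12.4)"
```

```text
clk 1.35 pos [483.6 101.1 242.1] yaw -12.38 tilt 0.11 F [-0.   0.6  0.5] w 42.9
inc [0.1736 0.1713 0.0024] turn 0.0 len 0.244
```

jog_arm --pt "0.043 0.043 0.001 0" --pt "0.087 0.086 0.001 0" --pt "0.13 0.128 0.002 0" --pt "0.1736 0.1713 0.0024 0" --pt "0.1736 0.1713 0.03 0" --pt "0.1736 0.1713 0.05 0" --pt "0.1736 0.1713 0.05 0"

```text
clock: 2.22
position: [615.1, -103.8, 189.9]
ee_rot: [0.994, -0.108, -0.003, 0.001]
contact_force: [-0.3, 0.9, 0.7]
gripper_width: 42.9
```

Run:
```python
from h import *
go([616.4,-103.4,146],-12.4)
for n,(x,y) in dict(scene=(140,110),top=(210,110)).items():
    im=get_image(n)[y:y+120,x:x+160,::-1];cv2.imwrite(f"pics/{n}1.png",cv2.resize(im,None,fx=5,fy=5,interpolation=cv2.INTER_CUBIC))
```

```text
clk 2.23 pos [ 615.1 -103.8  189.9] yaw -12.42 tilt 0.35 F [-0.3  0.9  0.7] w 42.9
inc [ 0.0014 -0.0008  0.0439] turn -0.0 len 0.044
```

View pics/scene1.png

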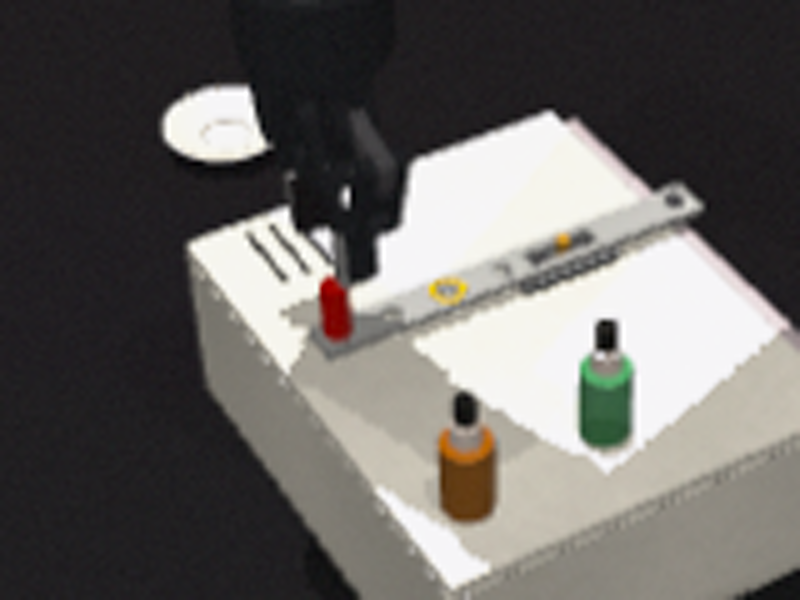

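View pics/top1.png

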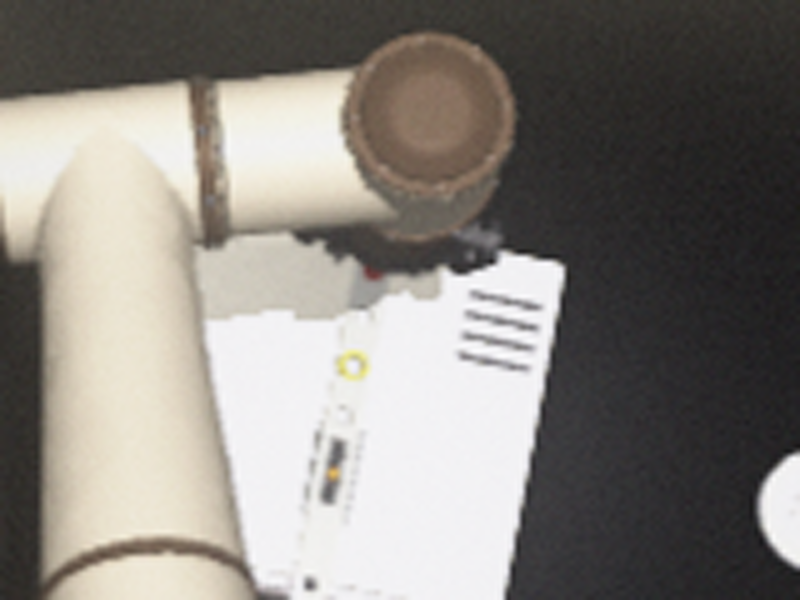

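The fingers stand around the knob (scene 335,308) and everything below is clear, so I'll descend and close.

jog_arm --pt "0.001 -0.001 0.015 0" --pt "0.0014 -0.001 0.03 0" --pt "0.0014 -0.001 0.039 0" --pt "0.0014 -0.001 0.044 0" --pt "0.0014 -0.001 0.044 0"

```text
clock: 2.95
position: [618.2, -102.9, 148.4]
ee_rot: [0.994, -0.108, -0.0, 0.001]
contact_force: [1.2, -0.1, 0.4]
gripper_width: 42.6
```

Run:
```python
from h import *
go([616.4,-103.4,146],-12.4)
for n,(x,y) in dict(scene=(140,110)).items():
    im=get_image(n)[y:y+120,x:x+160,::-1];cv2.imwrite(f"pics/{n}2.png",cv2.resize(im,None,fx=5,fy=5,interpolation=cv2.INTER_CUBIC))
```

```text
clk 2.95 pos [ 618.2 -102.9  148.4] yaw -12.35 tilt 0.15 F [ 1.2 -0.1  0.4] w 42.6
inc [-0.0016  0.0008  0.0024] turn 0.0 len 0.003
```

View pics/scene2.png

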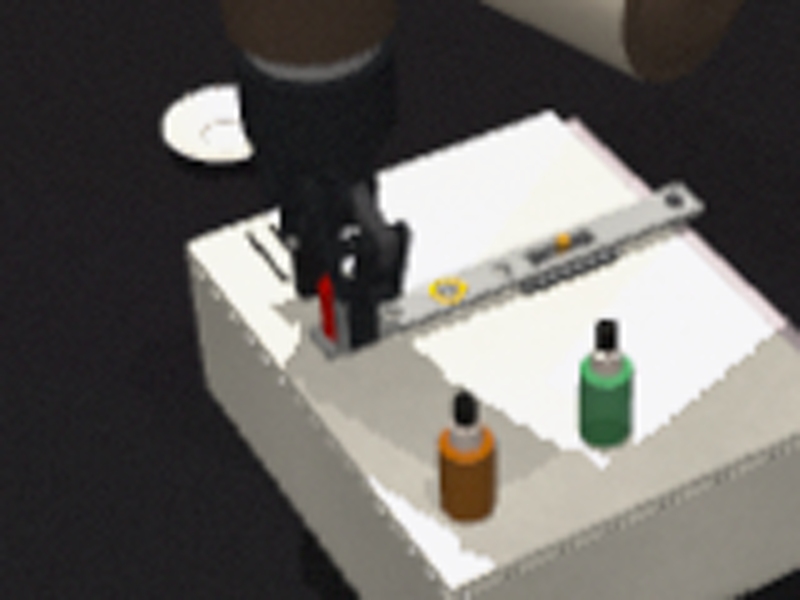

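jog_arm --pt "-0.001 0.0005 0.002 0" --pt "-0.001 0.0005 0.002 0" --pt "-0.001 0.0005 0.002 0" --hand -0.53

```text
clock: 3.38
position: [617.4, -103.3, 147.1]
ee_rot: [0.994, -0.108, 0.0, 0.001]
contact_force: [0.5, -0.0, 0.0]
gripper_width: 20.1
```

Run:
```python
from h import *
for i in range(3):go([616.4,-103.4,146],-12.4);get_image("top")
```

```text
clk 3.38 pos [ 617.4 -103.3  147.1] yaw -12.35 tilt 0.14 F [ 0.5 -0.   0. ] w 20.1
inc [-0.001   0.0003  0.0011] turn 0.0 len 0.002
clk 3.42 pos [ 617.4 -103.3  147.1] yaw -12.35 tilt 0.14 F [ 0.1 -0.3  0.2] w 20.2
inc [-0.001   0.0003  0.0011] turn 0.0 len 0.001
clk 3.48 pos [ 617.4 -103.2  147. ] yaw -12.35 tilt 0.14 F [1.  0.1 0.8] w 20.1
inc [-0.001   0.0004  0.001 ] turn 0.1 len 0.001
```

jog_arm --pt "-0.0005 0 0.001 0" --pt "-0.0005 0 0.001 0" --pt "-0.0005 0 0.001 0" --pt "-0.0005 0 0.001 0" --hand -1

```text
clock: 4.03
position: [617.3, -103.2, 146.3]
ee_rot: [0.994, -0.107, 0.001, 0.001]
contact_force: [0.8, -1.2, 0.3]
gripper_width: 13.9
```

Run:
```python
from h import *
for i in range(1):go([616.4,-103.4,146],-12.4)
```

```text
clk 4.03 pos [ 617.3 -103.2  146.3] yaw -12.34 tilt 0.16 F [ 0.8 -1.2  0.3] w 13.9
inc [-0.0008  0.0004  0.0003] turn 0.1 len 0.001
```

Run:
```python
from h import *
im=get_image("scene")[150:200,180:240,::-1];cv2.imwrite(f"pics/s3.png",cv2.resize(im,None,fx=12,fy=12,interpolation=cv2.INTER_CUBIC))
```

```text
(no output)
```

View pics/s3.png

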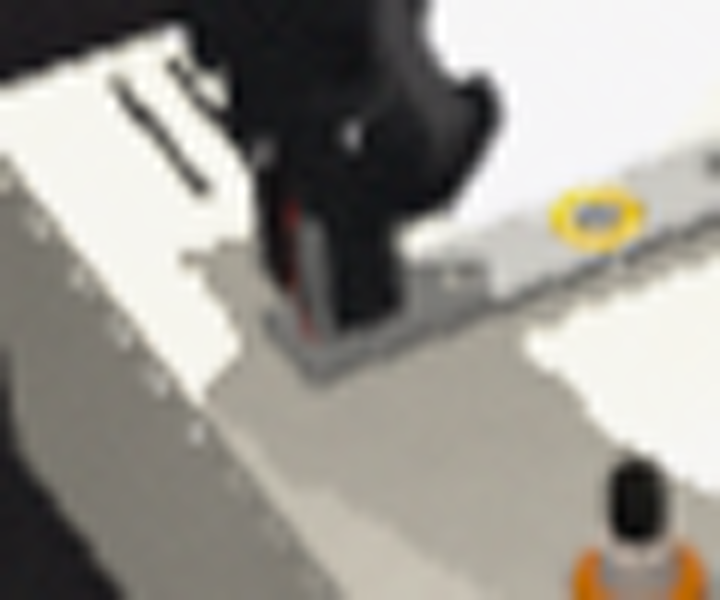

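jog_arm --pt "-0.001 0 -0.003 0" --pt "-0.0015 0 -0.006 0" --pt "-0.002 0 -0.01 0" --pt "-0.003 0 -0.014 0" --pt "-0.0035 0 -0.018 0" --pt "-0.004 0 -0.021 0" --pt "-0.005 0 -0.025 0" --pt "-0.005 0 -0.025 0"

```text
clock: 5.08
position: [612.1, -101.8, 171.5]
ee_rot: [0.994, -0.108, 0.001, 0.001]
contact_force: [0.5, 0.4, -4.0]
gripper_width: 14.5
```

Run:
```python
from h import *
go([616.4,-103.4,171],-12.4)
im=get_image("scene")[110:230,140:300,::-1];cv2.imwrite(f"pics/s4.png",cv2.resize(im,None,fx=5,fy=5,interpolation=cv2.INTER_CUBIC))
print(read_state()["wrist_torque"])
```

```text
clk 5.08 pos [ 612.1 -101.8  171.5] yaw -12.4 tilt 0.12 F [ 0.5  0.4 -4. ] w 14.5
inc [0.0046 0.0006 0.0005] turn -0.0 len 0.005
[ 0.25367569 -0.36951795 -0.19287417]
```

View pics/s4.png

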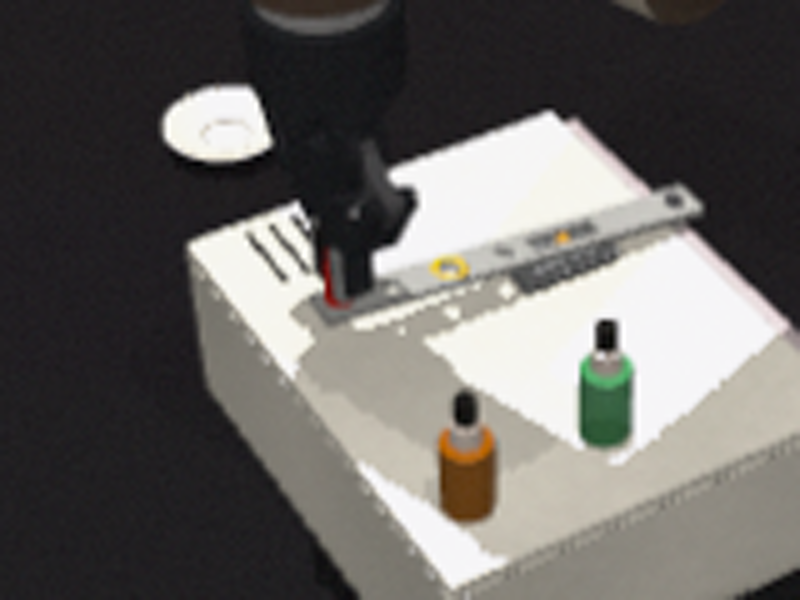

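The stay has lifted to about 0.12 rad with the knob still gripped (ring now at 450,268). I'll keep lifting.

jog_arm --pt "-0.001 0 -0.004 0" --pt "-0.002 0 -0.008 0" --pt "-0.003 0 -0.012 0" --pt "-0.005 0 -0.016 0" --pt "-0.006 0 -0.02 0" --pt "-0.007 0 -0.023 0" --pt "-0.008 0 -0.026 0" --pt "-0.008 0 -0.026 0"

```text
clock: 6.12
position: [602.9, -99.9, 196.8]
ee_rot: [0.994, -0.108, -0.001, 0.001]
contact_force: [-4.5, 0.7, -6.6]
gripper_width: 14.2
```

Run:
```python
from h import *
from scipy.optimize import brentq
go([616.4,-103.4,171],-12.4)
im=get_image("scene")[110:230,140:300,::-1];cv2.imwrite(f"pics/s5.png",cv2.resize(im,None,fx=5,fy=5,interpolation=cv2.INTER_CUBIC))
p=np.load("pose.npy")
def geo(dist,px):
    f=lambda t:np.hypot(px+124+160*np.sin(t),-160+160*np.cos(t))-dist
    t=brentq(f,0,1);P=np.array([-124-160*np.sin(t),135-160*np.cos(t)]);a=np.arctan2(-25-P[1],px-P[0]);return t,P,a
for px in(-53,-50,-47):
  for d in (85,100,115,130,146):
    t,P,a=geo(d,px)
    k=[c2w([P[0]+r*np.cos(a),P[1]+r*np.sin(a),0],p)[0,:2].round(1) for r in(212,199.7)]
    print(px,d,"door",round(t,3),"stayyaw",np.degrees(a+p[2]).round(2),"knob lvl/lift.24",*k)
```

```text
clk 6.12 pos [602.9 -99.9 196.8] yaw -12.41 tilt 0.16 F [-4.5  0.7 -6.6] w 14.2
inc [0.014  0.0004 0.0258] turn -0.0 len 0.029
-53 85 door 0.088 stayyaw -12.85 knob lvl/lift.24 [ 602.5 -101.3] [590.5 -98.6]
-53 100 door 0.182 stayyaw -13.95 knob lvl/lift.24 [ 587.4 -100.1] [575.5 -97.1]
-53 115 door 0.278 stayyaw -15.49 knob lvl/lift.24 [572.2 -99. ] [560.3 -95.7]
-53 130 door 0.374 stayyaw -17.33 knob lvl/lift.24 [557.  -97.5] [545.2 -93.8]
-53 146 door 0.48 stayyaw -19.55 knob lvl/lift.24 [540.9 -95.2] [529.3 -91. ]
-50 85 door 0.069 stayyaw -12.69 knob lvl/lift.24 [ 605.5 -101.6] [593.5 -98.9]
-50 100 door 0.163 stayyaw -13.65 knob lvl/lift.24 [ 590.5 -100.1] [578.5 -97.2]
-50 115 door 0.258 stayyaw -15.08 knob lvl/lift.24 [575.3 -99. ] [563.4 -95.8]
-50 130 door 0.355 stayyaw -16.84 knob lvl/lift.24 [560.1 -97.5] [548.3 -93.9]
-50 146 door 0.46 stayyaw -18.98 knob lvl/lift.24 [544.  -95.2] [532.4 -91.2]
-47 85 door 0.05 stayyaw -12.57 knob lvl/lift.24 [ 608.5 -102. ] [596.5 -99.3]
-47 100 door 0.144 stayyaw -13.39 knob lvl/lift.24 [ 593.5 -100.3] [581.5 -97.4]
-47 115 door 0.239 stayyaw -14.71 knob lvl/lift.24 [578.4 -99. ] [566.5 -95.9]
-47 130 door 0.336 stayyaw -16.37 knob lvl/lift.24 [563.2 -97.5] [551.4 -94. ]
-47 146 door 0.44 stayyaw -18.44 knob lvl/lift.24 [547.2 -95.2] [535.5 -91.3]
```

View pics/s5.png

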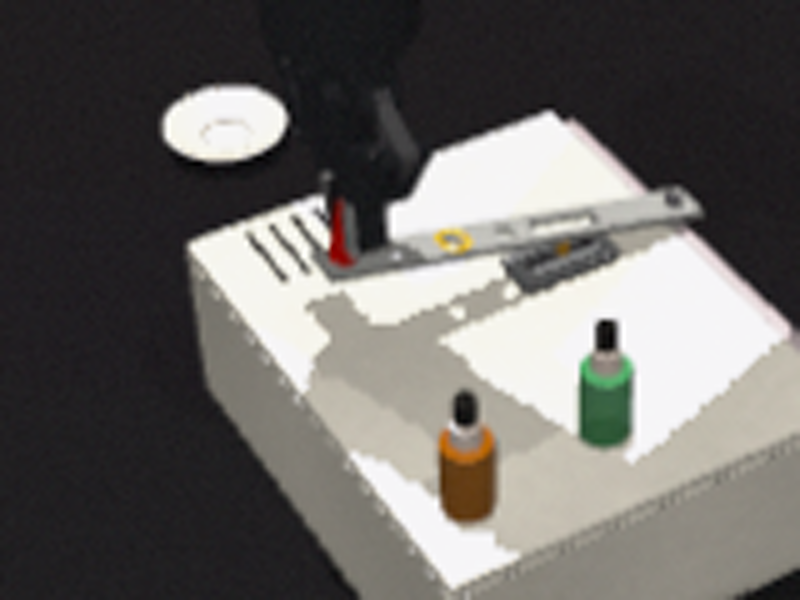

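The pin and plate are now visible under the bar, at about (563,247) in the crop. I'll refine the pin position by overlaying candidates.

Run:
```python
from h import *
p=np.load("pose.npy")
out=[]
for n in("scene","top"):
    im=np.mean([get_image(n).astype(float) for _ in range(5)],0)
    np.save(f"avg_{n}.npy",im)
    off=p[4:6] if n=="scene" else p[6:8]
    c=proj(n,c2w([-49,-25,118],p))[0]-off
    x0,y0=(c-16).astype(int);w=36;z=11
    a=cv2.resize(im[y0:y0+w,x0:x0+w,::-1],None,fx=z,fy=z,interpolation=cv2.INTER_CUBIC).clip(0,255).astype(np.uint8)
    b=a.copy()
    f=lambda P:(((proj(n,c2w(P,p))-off-[x0,y0]+.5)*z-.5)*16).astype(np.int32)
    cv2.polylines(b,[f([[-79,-40,118],[-19,-40,118],[-19,-10,118],[-79,-10,118]])],True,(0,255,0),1,cv2.LINE_AA,4)
    for q,col in((-6,(255,0,0)),(0,(255,0,255)),(6,(0,0,255))):
        t=np.linspace(0,2*np.pi,24)
        cv2.polylines(b,[f(np.c_[-49+q+2.5*np.cos(t),-25+2.5*np.sin(t),129+0*t])],True,col,1,cv2.LINE_AA,4)
    out.append(np.hstack([a,b]))
cv2.imwrite("pics/pin_s.png",out[0]);cv2.imwrite("pics/pin_t.png",out[1])
```

```text
(no output)
```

View pics/pin_s.png

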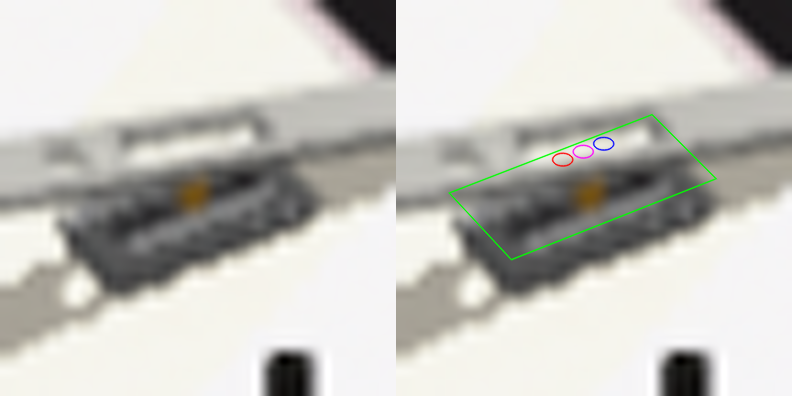

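View pics/pin_t.png

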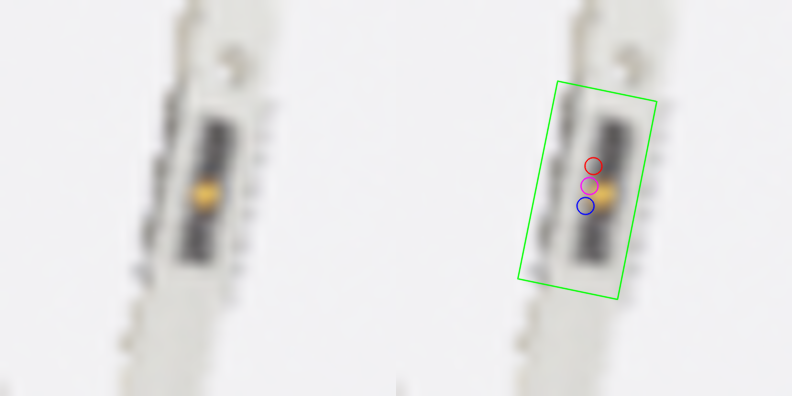

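Run:
```python
from h import *
p=np.load("pose.npy")
out=[]
for n in("scene","top"):
    im=np.load(f"avg_{n}.npy")
    off=p[4:6] if n=="scene" else p[6:8]
    c=proj(n,c2w([-49,-25,118],p))[0]+off
    x0,y0=(c-12).astype(int);w=25;z=16
    sub=im[y0:y0+w,x0:x0+w]
    # brass: red-blue excess
    e=(sub[...,0]-sub[...,2]);e=np.clip(e-15,0,None);yy,xx=np.mgrid[:w,:w]
    m=(np.hypot(xx-12,yy-13)<7);e=e*m
    print(n,"centroid",x0+(e*xx).sum()/e.sum(),y0+(e*yy).sum()/e.sum(),"plate c",c)
    for q in(-4,-2,0,2,4):
        print(q,[(proj(n,c2w([-49+q,-25,h],p))[0]+off).round(2) for h in(120,124,129)])
    a=cv2.resize(sub[...,::-1],None,fx=z,fy=z,interpolation=cv2.INTER_CUBIC).clip(0,255).astype(np.uint8)
    b=a.copy()
    f=lambda P:(((proj(n,c2w(P,p))+off-[x0,y0]+.5)*z-.5)*16).astype(np.int32)
    cv2.polylines(b,[f([[-79,-40,118],[-19,-40,118],[-19,-10,118],[-79,-10,118]])],True,(0,255,0),1,cv2.LINE_AA,4)
    cv2.polylines(b,[f([[-49,-31,118],[-49,-19,118]])],False,(0,255,0),1,cv2.LINE_AA,4)
    for q,col in((-6,(255,0,0)),(0,(255,0,255)),(6,(0,0,255))):
        t=np.linspace(0,2*np.pi,24)
        cv2.polylines(b,[f(np.c_[-49+q+2.5*np.cos(t),-25+2.5*np.sin(t),129+0*t])],True,col,1,cv2.LINE_AA,4)
    out.append(np.hstack([a,b]))
cv2.imwrite("pics/pin_s2.png",out[0]);cv2.imwrite("pics/pin_t2.png",out[1])
```

```text
scene centroid 252.20986301369862 159.5841095890411 plate c [251.81931478 160.12939073]
-4 [array([253.06, 159.09]), array([253.07, 157.96]), array([253.08, 156.54])]
-2 [array([252.44, 159.33]), array([252.45, 158.2 ]), array([252.46, 156.78])]
0 [array([251.82, 159.57]), array([251.83, 158.44]), array([251.84, 157.02])]
2 [array([251.2 , 159.81]), array([251.21, 158.68]), array([251.22, 157.26])]
4 [array([250.59, 160.05]), array([250.59, 158.92]), array([250.6, 157.5])]
top centroid 276.2073443797582 204.20241827138378 plate c [275.88274852 204.09228122]
-4 [array([275.68, 205.23]), array([275.74, 205.11]), array([275.82, 204.95])]
-2 [array([275.8 , 204.63]), array([275.86, 204.5 ]), array([275.94, 204.34])]
0 [array([275.92, 204.03]), array([275.98, 203.9 ]), array([276.06, 203.74])]
2 [array([276.04, 203.43]), array([276.1, 203.3]), array([276.18, 203.14])]
4 [array([276.15, 202.83]), array([276.22, 202.7 ]), array([276.3 , 202.53])]
```

View pics/pin_s2.png

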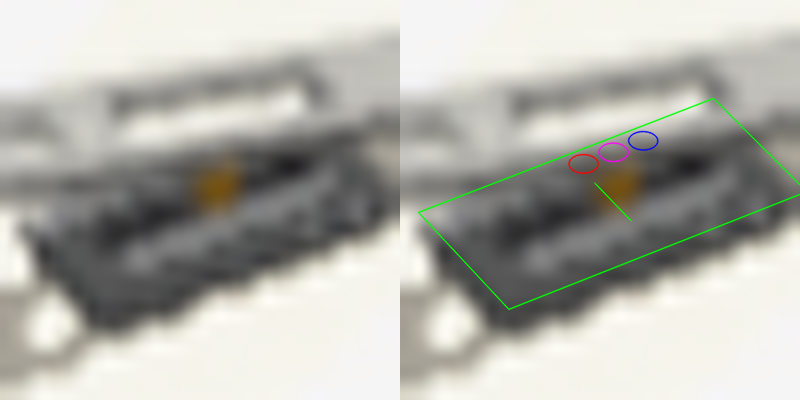

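View pics/pin_t2.png

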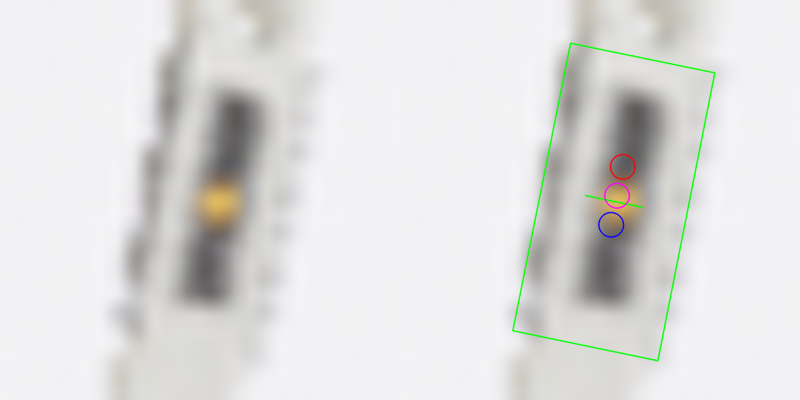

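jog_arm --pt "-0.0086 0.0007 0 0.3" --pt "-0.016 0.0014 0 0.8" --pt "-0.0236 0.0022 0 1.25" --pt "-0.031 0.0031 0 2" --pt "-0.0386 0.0041 0 2.7" --pt "-0.046 0.0048 0 3.6" --pt "-0.0538 0.0055 0 4.5" --pt "-0.062 0.0059 0 5.5" --pt "-0.0705 0.0062 0 6.6" --pt "-0.0705 0.0062 0 6.6"

```text
clock: 7.92
position: [531.9, -90.7, 196.9]
ee_rot: [0.986, -0.165, -0.001, 0.001]
contact_force: [0.2, -1.4, -1.9]
gripper_width: 13.9
```

Run:
```python
from h import *
go([533,-90.8,197],-19)
im=get_image("scene")[110:230,140:300,::-1];cv2.imwrite(f"pics/s6.png",cv2.resize(im,None,fx=5,fy=5,interpolation=cv2.INTER_CUBIC))
im=get_image("top")[130:250,200:360,::-1];cv2.imwrite(f"pics/t6.png",cv2.resize(im,None,fx=5,fy=5,interpolation=cv2.INTER_CUBIC))
print(read_state()["wrist_torque"])
```

```text
clk 7.92 pos [531.9 -90.7 196.9] yaw -19.01 tilt 0.2 F [ 0.2 -1.4 -1.9] w 13.9
inc [ 0.0011 -0.0002 -0.0001] turn -0.0 len 0.001
[-0.49699231 -0.61053155  0.25223456]
```

View pics/s6.png

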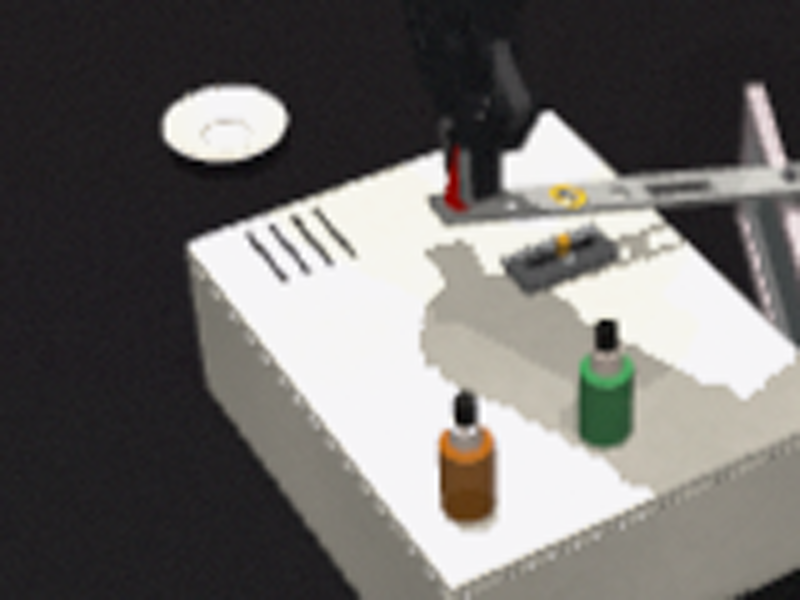

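View pics/t6.png

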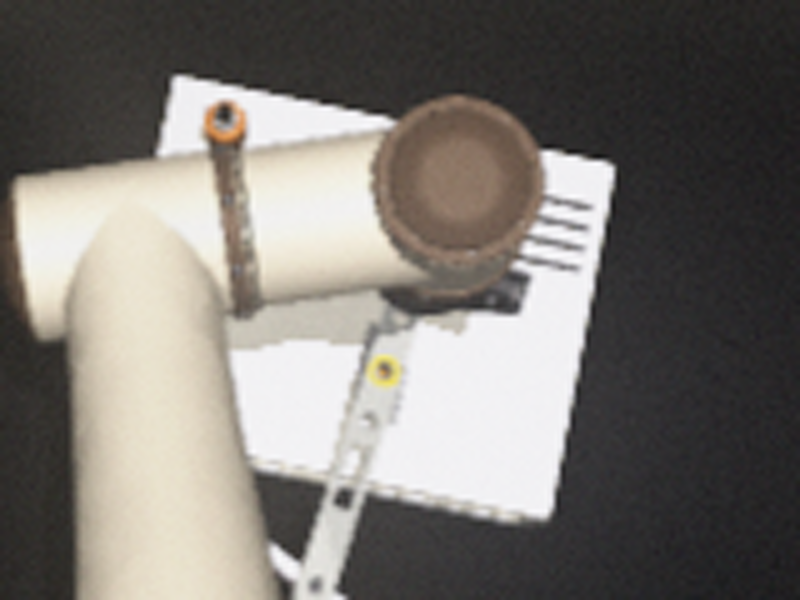

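The door is open with the ring at (384,371) in the top crop, and the pin stands clear at (563,243) in the scene crop. I'll lower to just above the pin and look again.

jog_arm --pt "0.002 0 0.005 0" --pt "0.004 0 0.01 0" --pt "0.006 0 0.015 0" --pt "0.0075 0 0.021 0" --pt "0.009 0 0.026 0" --pt "0.0097 0 0.0295 0" --pt "0.0097 0 0.0295 0"

```text
clock: 8.9
position: [541.5, -94.1, 167.0]
ee_rot: [0.986, -0.165, -0.002, 0.001]
contact_force: [-0.2, -0.8, 2.3]
gripper_width: 14.0
```

Run:
```python
from h import *
go([541.1,-93.8,167.4],-19)
p=np.load("pose.npy")
for n in("scene","top"):
    im=np.mean([get_image(n).astype(float) for _ in range(4)],0)
    np.save(f"avg2_{n}.npy",im)
    off=p[4:6] if n=="scene" else p[6:8]
    c=proj(n,c2w([-50.3,-25,125],p))[0]+off
    x0,y0=(c-[20,14]).astype(int);z=16
    a=cv2.resize(im[y0:y0+28,x0:x0+40,::-1],None,fx=z,fy=z,interpolation=cv2.INTER_CUBIC).clip(0,255).astype(np.uint8)
    print(n,x0,y0);cv2.imwrite(f"pics/h_{n}.png",a)
    for P in([-50.3,-25,129],[-50.3,-25,118+14.5],[-50.3,-25,118+19.5]):
        q=proj(n,c2w(P,p))[0]+off;print(q.round(2),((q-[x0,y0]+.5)*z).round(0))
```

```text
clk 8.9 pos [541.5 -94.1 167. ] yaw -18.99 tilt 0.24 F [-0.2 -0.8  2.3] w 14.0
inc [-0.0005 -0.0001 -0.0004] turn 0.0 len 0.001
scene 232 143
[252.25 156.86] [332. 230.]
[252.26 155.87] [332. 214.]
[252.27 154.44] [332. 191.]
top 255 190
[275.99 204.13] [344. 234.]
[276.04 204.02] [345. 232.]
[276.13 203.86] [346. 230.]
```

View pics/h_scene.png

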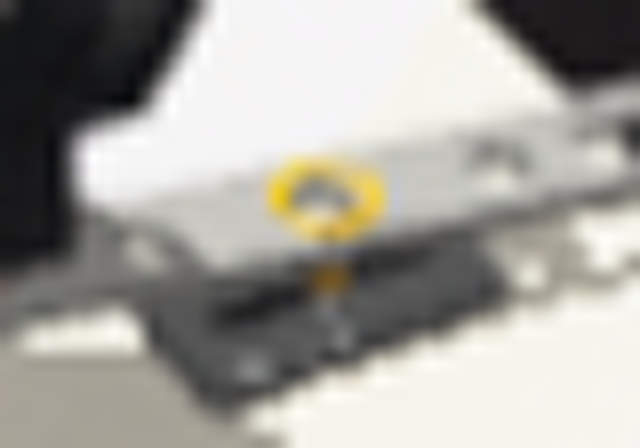

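View pics/h_top.png

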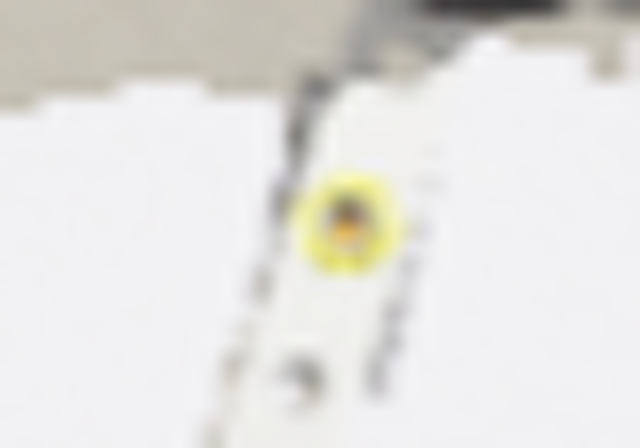

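```bash
cat > ring.py <<'E'
from h import *
from scipy.optimize import least_squares
import sys
p=np.load("pose.npy");tag=sys.argv[1];zt=float(sys.argv[2])
obs={}
for n in("scene","top"):
    im=np.load(f"{tag}_{n}.npy");off=p[4:6] if n=="scene" else p[6:8]
    c=proj(n,c2w([-50.3,-25,zt],p))[0]+off
    x0,y0=(c-12).astype(int);z=8
    sub=cv2.resize(im[y0:y0+25,x0:x0+25],None,fx=z,fy=z,interpolation=cv2.INTER_CUBIC)
    y=(sub[...,1]-sub[...,2]) # green-blue
    m=(y>60).astype(np.uint8)
    cs=max(cv2.findContours(m,cv2.RETR_EXTERNAL,cv2.CHAIN_APPROX_NONE)[0],key=cv2.contourArea)
    (ex,ey),ax,_=cv2.fitEllipse(cs)
    obs[n]=np.array([x0+(ex+.5)/z-.5,y0+(ey+.5)/z-.5])-off
    print(n,"ring",(obs[n]+off).round(2),"axes px",np.round(np.array(ax)/z,2))
f=lambda q:np.r_[proj("scene",c2w([q[0],q[1],zt],p))[0]-obs["scene"],proj("top",c2w([q[0],q[1],zt],p))[0]-obs["top"]]
r=least_squares(f,[-50,-25]);print("ring cab xy",r.x.round(2),"res",r.fun.round(2))
for n in obs:
    k=0 if n=="scene" else 2
    r=least_squares(lambda q:f(q)[k:k+2],[-50,-25]);print(n,"only",r.x.round(2))
E
python3 ring.py avg_x 123 2>/dev/null; cp avg2_scene.npy a2_scene.npy;python3 ring.py avg2 137.5
# same procedure on start picture: true ring is (22,-25,123)
python3 - <<'E'
E
```

```text
scene ring [251.91 154.93] axes px [4.38 7.  ]
top ring [276.32 203.68] axes px [5.29 5.77]
ring cab xy [-49.14 -24.86] res [ 0.02 -0.33 -0.16 -0.18]
scene only [-48.34 -23.69]
top only [-49.62 -25.48]
```

The hole is about 1 mm past the pin, and levelling will add roughly 0.7 mm. I'll pull back 1.7 mm and feel downward.

jog_arm --pt "-0.0017 0 0 0" --pt "-0.0012 0 0.002 0" --pt "-0.0008 0 0.004 0" --pt "-0.0005 0 0.005 0" --pt "-0.0003 0 0.006 0" --pt "-0.0003 0 0.006 0"

```text
clock: 10.05
position: [541.3, -94.0, 161.3]
ee_rot: [0.986, -0.165, -0.001, 0.001]
contact_force: [1.2, -1.1, 2.6]
gripper_width: 14.0
```

```bash
python3 - <<'E'
from h import *
go([543,-94.6,146.3],-19)
for n in("scene","top"):
    np.save(f"a3_{n}.npy",np.mean([get_image(n).astype(float) for _ in range(3)],0))
E
python3 ring.py a3 132.5
```

```text
clk 10.05 pos [541.3 -94.  161.3] yaw -18.98 tilt 0.21 F [ 1.2 -1.1  2.6] w 14.0
inc [ 0.0019 -0.      0.015 ] turn 0.0 len 0.015
scene ring [252.32 155.91] axes px [4.68 7.42]
top ring [276.07 203.98] axes px [5.62 5.89]
ring cab xy [-50.29 -24.91] res [-0.05 -0.02 -0.05  0.03]
scene only [-50.35 -24.77]
top only [-50.17 -25.04]
```

jog_arm --pt "0.0002 0 0.0015 0" --pt "0.0004 0 0.003 0" --pt "0.0006 0 0.0045 0" --pt "0.0007 0 0.005 0" --pt "0.0007 0 0.005 0"

```text
clock: 10.98
position: [541.8, -94.2, 156.2]
ee_rot: [0.986, -0.165, -0.002, 0.001]
contact_force: [1.8, -0.7, 2.1]
gripper_width: 13.8
```

Run:
```python
from h import *
go([543,-94.6,146.3],-19)
```

```text
clk 10.97 pos [541.8 -94.2 156.2] yaw -18.98 tilt 0.23 F [ 1.8 -0.7  2.1] w 13.8
inc [ 0.0013 -0.0001  0.0099] turn 0.0 len 0.01
```

jog_arm --pt "0.0003 0 0.0015 0" --pt "0.0005 0 0.003 0" --pt "0.0007 0 0.0045 0" --pt "0.0008 0 0.006 0" --pt "0.0008 0 0.006 0"

```text
clock: 11.6
position: [542.7, -94.5, 150.2]
ee_rot: [0.986, -0.165, -0.001, 0.001]
contact_force: [1.7, -1.9, 2.1]
gripper_width: 14.3
```

```bash
python3 - <<'E'
from h import *
go([543,-94.6,146.3],-19)
for n in("scene","top"):
    np.save(f"a4_{n}.npy",np.mean([get_image(n).astype(float) for _ in range(3)],0))
im=np.load("a4_scene.npy")[110:230,140:300,::-1];cv2.imwrite(f"pics/s8.png",cv2.resize(im,None,fx=5,fy=5,interpolation=cv2.INTER_CUBIC))
E
python3 ring.py a4 125.5
```

```text
clk 11.6 pos [542.7 -94.5 150.2] yaw -18.97 tilt 0.22 F [ 1.7 -1.9  2.1] w 14.3
inc [ 0.0003 -0.0001  0.0039] turn 0.0 len 0.004
scene ring [252.62 157.98] axes px [4.7  7.08]
top ring [275.87 204.57] axes px [5.43 6.04]
ring cab xy [-51.24 -24.64] res [-0.02 -0.16 -0.11 -0.06]
scene only [-50.92 -24.01]
top only [-51.36 -25.03][ WARN:0@4.894] global loadsave.cpp:1063 imwrite_ Unsupported depth image for selected encoder is fallbacked to CV_8U.
```

View pics/s8.png

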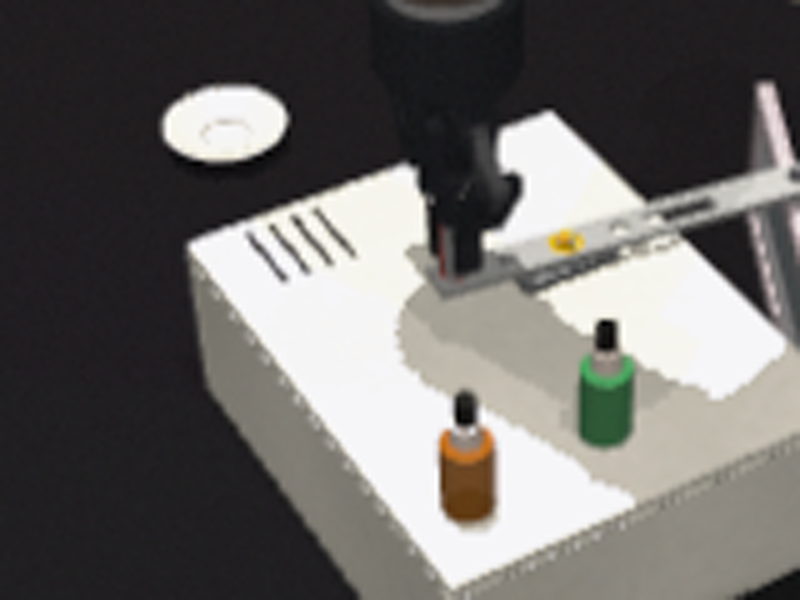

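The ring at (566,242) now has the brass pin in it, and the force is flat at about 2 N. I'll lower the rest.

jog_arm --pt "0.0002 0 0.001 0" --pt "0.0003 0 0.002 0" --pt "0.0003 0 0.003 0" --pt "0.0003 0 0.0035 0" --pt "0.0003 0 0.0035 0"

```text
clock: 12.52
position: [543.5, -94.5, 147.0]
ee_rot: [0.986, -0.165, -0.001, 0.001]
contact_force: [2.8, -1.6, 3.6]
gripper_width: 14.2
```

Run:
```python
from h import *
go([543,-94.6,146.3],-19)
```

```text
clk 12.53 pos [543.5 -94.5 147. ] yaw -19.01 tilt 0.13 F [ 2.8 -1.6  3.6] w 14.2
inc [-0.0004  0.0002  0.0007] turn -0.0 len 0.001
```

jog_arm --pt "-0.0003 0 0.0005 0" --pt "-0.0003 0 0.001 0" --pt "-0.0003 0 0.001 0"

```text
clock: 12.9
position: [543.6, -94.6, 146.2]
ee_rot: [0.986, -0.165, -0.0, 0.001]
contact_force: [2.6, -3.6, 3.9]
gripper_width: 14.0
```

Run:
```python
from h import *
go([543,-94.6,146.3],-19)
```

```text
clk 12.9 pos [543.6 -94.6 146.2] yaw -18.98 tilt 0.12 F [ 2.6 -3.6  3.9] w 14.0
inc [-0.0006  0.0002 -0.0001] turn 0.0 len 0.001
```

jog_arm --pt "-0.0003 0.0003 0.0006 0" --pt "-0.0003 0.0004 0.0012 0" --pt "-0.0003 0.0004 0.0012 0"

```text
clock: 13.28
position: [543.5, -94.9, 145.2]
ee_rot: [0.986, -0.165, 0.0, 0.001]
contact_force: [2.8, -2.5, 6.0]
gripper_width: 14.2
```

Run:
```python
from h import *
go([543,-94.6,146.3],-19)
```

```text
clk 13.28 pos [543.5 -94.9 145.2] yaw -18.97 tilt 0.12 F [ 2.8 -2.5  6. ] w 14.2
inc [-0.0005 -0.0002 -0.0011] turn 0.0 len 0.001
```

jog_arm --pt "-0.0003 0.0002 0.0004 0" --pt "-0.0003 0.0002 0.0006 0" --pt "-0.0003 0.0002 0.0006 0"

```text
clock: 13.65
position: [543.5, -95.0, 144.9]
ee_rot: [0.986, -0.165, 0.001, 0.001]
contact_force: [3.2, -1.7, 5.4]
gripper_width: 14.3
```

```bash
python3 - <<'E'
from h import *
go([543,-94.6,146.3],-19)
for n in("scene","top"):
    np.save(f"a5_{n}.npy",np.mean([get_image(n).astype(float) for _ in range(3)],0))
im=np.load("a5_scene.npy")[140:190,210:310,::-1].astype(np.uint8);cv2.imwrite(f"pics/s9.png",cv2.resize(im,None,fx=8,fy=8,interpolation=cv2.INTER_CUBIC))
E
python3 ring.py a5 123
```

```text
clk 13.65 pos [543.5 -95.  144.9] yaw -18.96 tilt 0.13 F [ 3.2 -1.7  5.4] w 14.3
inc [-0.0006 -0.0002 -0.0014] turn 0.0 len 0.002
scene ring [252.78 158.78] axes px [4.95 7.28]
top ring [275.82 204.69] axes px [5.67 6.14]
ring cab xy [-51.46 -24.39] res [-0.08 -0.23 -0.19 -0.05]
scene only [-51.11 -23.43]
top only [-51.51 -25.03]
```

View pics/s9.png

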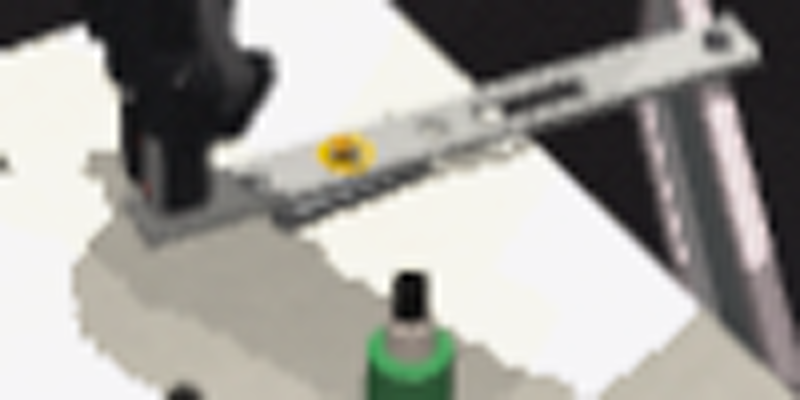

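jog_arm --pt "-0.0003 0.0001 0.0006 0" --pt "-0.0003 0.0001 0.0012 0" --pt "-0.0003 0.0001 0.0012 0"

```text
clock: 14.32
position: [543.5, -95.0, 144.1]
ee_rot: [0.986, -0.165, 0.001, 0.001]
contact_force: [3.5, -1.7, 5.6]
gripper_width: 13.8
```

Run:
```python
from h import *
go([543,-94.6,146.3],-19)
```

```text
clk 14.32 pos [543.5 -95.  144.1] yaw -18.95 tilt 0.17 F [ 3.5 -1.7  5.6] w 13.8
inc [-0.0006 -0.0002 -0.0022] turn 0.1 len 0.002
```

Run:
```python
from h import *
p=np.load("pose.npy");off=p[4:6]
im=np.mean([get_image("scene").astype(float) for _ in range(4)],0);np.save("a6_scene.npy",im)
im=im[:,:,::-1].clip(0,255).astype(np.uint8)
x0,y0=205,140;z=10
a=cv2.resize(im[y0:y0+45,x0:x0+78],None,fx=z,fy=z,interpolation=cv2.INTER_CUBIC)
t=0.465;px=-50.8
P=np.array([-124-160*np.sin(t),135-160*np.cos(t)]);al=np.arctan2(-25-P[1],px-P[0]);print(np.hypot(px-P[0],-25-P[1]))
for phi,col in((0,(0,255,0)),(0.03,(0,0,255))):
    def S(x,y,zz):
        r=x*np.cos(phi)-zz*np.sin(phi);h=x*np.sin(phi)+zz*np.cos(phi)
        return [P[0]+r*np.cos(al)-y*np.sin(al),P[1]+r*np.sin(al)+y*np.cos(al),118+h]
    f=lambda L:(((proj("scene",c2w([S(*q) for q in L],p))+off-[x0,y0]+.5)*z-.5)*16).astype(np.int32)
    for L in([(-12,12,0),(224,12,0),(224,-12,0)],[(-12,12,5),(224,12,5),(224,-12,5),(-12,-12,5)]):
        cv2.polylines(a,[f(L)],False,col,1,cv2.LINE_AA,4)
cv2.imwrite("pics/s10.png",a)
```

```text
145.93982164576758
```

View pics/s10.png

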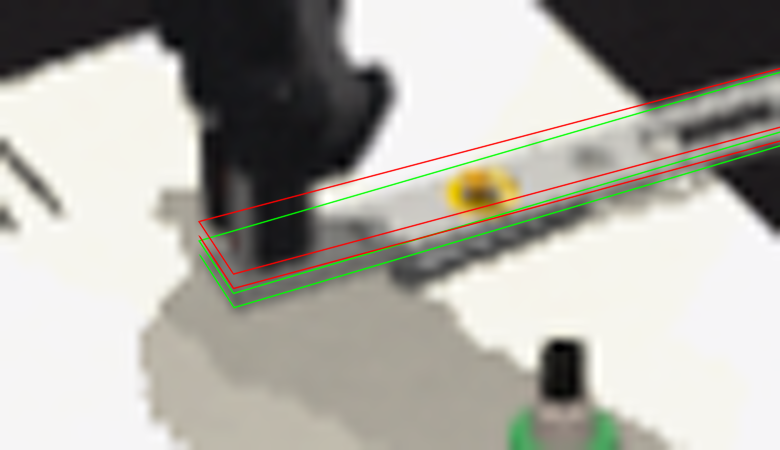

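The image edges match the level model (green). I'll release, rise, and then check seating by touching the knob top with the closed fingers.

jog_arm --pt "0 0 0 0" --pt "0 0 0 0" --pt "0 0 0 0" --pt "0 0 0 0" --hand -0.1

```text
clock: 15.02
position: [543.0, -94.9, 143.7]
ee_rot: [0.986, -0.165, 0.0, 0.001]
contact_force: [0.9, 0.3, -0.1]
gripper_width: 38.6
```

jog_arm --pt "0 0 -0.01 0" --pt "0 0 -0.02 0" --pt "0 0 -0.03 0" --pt "0 0 -0.042 0" --pt "0 0 -0.05 0" --pt "0 0 -0.05 0"

```text
clock: 15.78
position: [543.4, -94.8, 194.6]
ee_rot: [0.986, -0.165, 0.001, 0.001]
contact_force: [-0.7, -0.3, -0.6]
gripper_width: 38.6
```

```bash
python3 - <<'E'
from h import *
go([543,-94.6,180],-19)
p=np.load("pose.npy");off=p[4:6]
for n in("scene","top"):np.save(f"a7_{n}.npy",np.mean([get_image(n).astype(float) for _ in range(3)],0))
im=np.load("a7_scene.npy")
im=im[:,:,::-1].clip(0,255).astype(np.uint8)
x0,y0=205,140;z=10
a=cv2.resize(im[y0:y0+45,x0:x0+78],None,fx=z,fy=z,interpolation=cv2.INTER_CUBIC)
t=0.465;px=-50.8
P=np.array([-124-160*np.sin(t),135-160*np.cos(t)]);al=np.arctan2(-25-P[1],px-P[0])
for phi,col in((0,(0,255,0)),(0.03,(0,0,255))):
    def S(x,y,zz):
        r=x*np.cos(phi)-zz*np.sin(phi);h=x*np.sin(phi)+zz*np.cos(phi)
        return [P[0]+r*np.cos(al)-y*np.sin(al),P[1]+r*np.sin(al)+y*np.cos(al),118+h]
    f=lambda L:(((proj("scene",c2w([S(*q) for q in L],p))+off-[x0,y0]+.5)*z-.5)*16).astype(np.int32)
    for L in([(-12,12,0),(224,12,0),(224,-12,0)],[(-12,12,5),(224,12,5),(224,-12,5),(-12,-12,5)]):
        cv2.polylines(a,[f(L)],False,col,1,cv2.LINE_AA,4)
cv2.imwrite("pics/s11.png",a)
print("knob",c2w(S(212,0,22),p))
E
python3 ring.py a7 123
```

```text
clk 15.78 pos [543.4 -94.8 194.6] yaw -18.96 tilt 0.17 F [-0.7 -0.3 -0.6] w 38.6
inc [-0.0005 -0.0001  0.0146] turn 0.0 len 0.015
knob [[542.5441981  -94.93335237 146.34914679]]
scene ring [251.88 158.8 ] axes px [4.84 7.27]
top ring [276.12 204.03] axes px [5.65 6.03]
ring cab xy [-49.15 -25.2 ] res [-0.04 -0.14 -0.11 -0.04]
scene only [-48.93 -24.64]
top only [-49.2  -25.56]
```

View pics/s11.png

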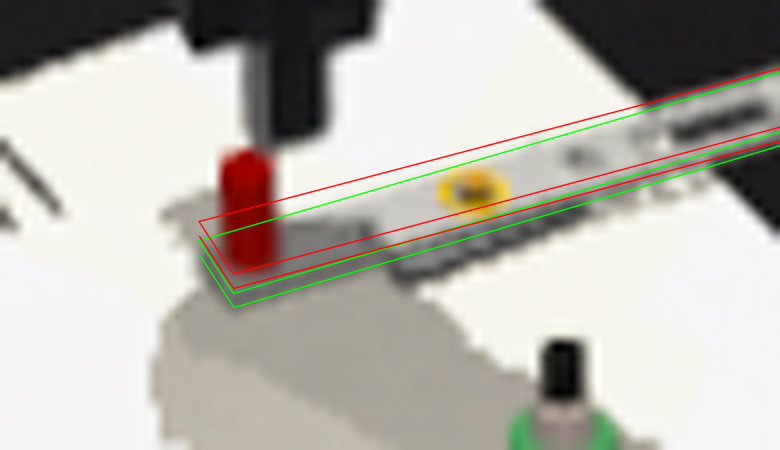

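jog_arm --pt "0.0008 0.0005 0 0" --pt "0.0008 0.0005 0 0" --pt "0.0008 0.0005 0 0" --pt "0.0008 0.0005 0.006 0" --pt "0.0008 0.0005 0.012 0" --pt "0.0008 0.0005 0.0165 0" --pt "0.0008 0.0005 0.0165 0" --pt "0.0008 0.0005 0.0165 0" --hand -1

```text
clock: 17.08
position: [543.5, -95.6, 176.7]
ee_rot: [0.986, -0.165, 0.0, 0.001]
contact_force: [0.1, 0.1, 0.2]
gripper_width: 0.1
```

jog_arm --pt "0 0 0.001 0" --pt "0 0 0.0015 0" --pt "0 0 0.002 0" --pt "0 0 0.002 0"

```text
clock: 17.58
position: [543.5, -95.6, 174.7]
ee_rot: [0.986, -0.165, 0.0, 0.001]
contact_force: [-0.4, -0.9, 0.3]
gripper_width: 0.0
```

Tips are at about 157.7 with no contact, so the knob is not standing higher than its seated 157. I'll take one more gentle step.

jog_arm --pt "0 0 0.0005 0" --pt "0 0 0.001 0" --pt "0 0 0.001 0"

```text
clock: 17.95
position: [543.4, -95.6, 173.7]
ee_rot: [0.986, -0.165, -0.0, 0.001]
contact_force: [-0.7, 0.8, -0.7]
gripper_width: 0.1
```

jog_arm --pt "0 0 0.0005 0" --pt "0 0 0.001 0" --pt "0 0 0.001 0"

```text
clock: 18.32
position: [543.4, -95.6, 172.6]
ee_rot: [0.986, -0.165, -0.0, 0.001]
contact_force: [0.9, -0.6, 0.0]
gripper_width: -0.1
```

jog_arm --pt "0 0 0.0005 0" --pt "0 0 0.001 0" --pt "0 0 0.001 0"

```text
clock: 18.7
position: [543.6, -95.7, 171.8]
ee_rot: [0.986, -0.165, 0.0, 0.001]
contact_force: [0.7, -0.2, 1.7]
gripper_width: 0.1
```

Run:
```python
from h import *
go([543,-94.6,180],-19)
im=get_image("scene")[140:185,205:283,::-1]
cv2.imwrite("pics/s12.png",cv2.resize(im,None,fx=10,fy=10,interpolation=cv2.INTER_CUBIC))
```

```text
clk 18.7 pos [543.6 -95.7 171.8] yaw -18.95 tilt 0.14 F [ 0.7 -0.2  1.7] w 0.1
inc [-0.0009 -0.0008 -0.0082] turn 0.0 len 0.008
```

View pics/s12.png

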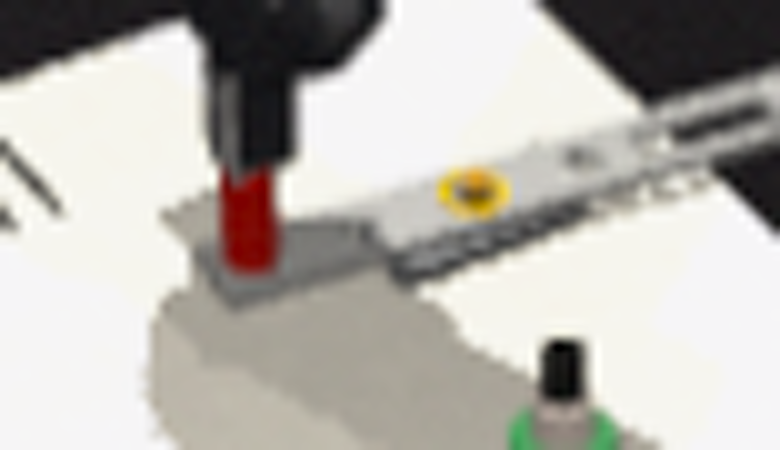

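jog_arm --pt "0 0 0.0005 0" --pt "0 0 0.001 0" --pt "0 0 0.001 0"

```text
clock: 19.12
position: [543.7, -95.7, 170.9]
ee_rot: [0.986, -0.165, 0.0, 0.001]
contact_force: [-0.9, -0.9, 2.3]
gripper_width: 0.0
```

jog_arm --pt "0 0 0.0005 0" --pt "0 0 0.001 0" --pt "0 0 0.001 0"

```text
clock: 19.5
position: [543.8, -95.7, 170.0]
ee_rot: [0.986, -0.165, 0.0, 0.001]
contact_force: [-0.8, -1.2, 2.3]
gripper_width: -0.0
```

The stay is still moving down under about 2 N, so it was not fully seated. I'll continue gently.

jog_arm --pt "0 0 0.0005 0" --pt "0 0 0.001 0" --pt "0 0 0.001 0"

```text
clock: 19.88
position: [544.0, -95.7, 169.1]
ee_rot: [0.986, -0.165, 0.001, 0.001]
contact_force: [-0.5, 0.3, 2.3]
gripper_width: 0.1
```

jog_arm --pt "0 0 0.0005 0" --pt "0 0 0.001 0" --pt "0 0 0.001 0"

```text
clock: 20.25
position: [544.1, -95.8, 168.2]
ee_rot: [0.986, -0.165, 0.001, 0.001]
contact_force: [0.0, -0.5, 2.9]
gripper_width: 0.0
```

```bash
cat > ov.py <<'E'
from h import *
import sys
p=np.load("pose.npy");off=p[4:6]
full=get_image("scene")[:,:,::-1].copy()
x0,y0=205,140;z=10
a=cv2.resize(full[y0:y0+45,x0:x0+78],None,fx=z,fy=z,interpolation=cv2.INTER_CUBIC)
px=float(sys.argv[2])
from scipy.optimize import brentq
t=brentq(lambda t:np.hypot(px+124+160*np.sin(t),-160+160*np.cos(t))-146,0,1)
P=np.array([-124-160*np.sin(t),135-160*np.cos(t)]);al=np.arctan2(-25-P[1],px-P[0])
for phi,col in((0,(0,255,0)),(0.02,(0,0,255))):
    def S(x,y,zz):
        r=x*np.cos(phi)-zz*np.sin(phi);h=x*np.sin(phi)+zz*np.cos(phi)
        return [P[0]+r*np.cos(al)-y*np.sin(al),P[1]+r*np.sin(al)+y*np.cos(al),118+h]
    f=lambda L:(((proj("scene",c2w([S(*q) for q in L],p))+off-[x0,y0]+.5)*z-.5)*16).astype(np.int32)
    for L in([(224,12,0),(224,12,5)],[(-12,12,0),(224,12,0),(224,-12,0)],[(-12,12,5),(224,12,5),(224,-12,5),(-12,-12,5)]):
        cv2.polylines(a,[f(L)],False,col,1,cv2.LINE_AA,4)
cv2.imwrite(sys.argv[1],a)
go([543,-94.6,180],-19)
E
python3 ov.py pics/s13.png -49.3
```

```text
clk 20.3 pos [544.1 -95.8 168.2] yaw -18.94 tilt 0.17 F [ 0.1 -0.6  2.8] w -0.4
inc [-0.0014 -0.0007 -0.0118] turn 0.1 len 0.012
```

View pics/s13.png

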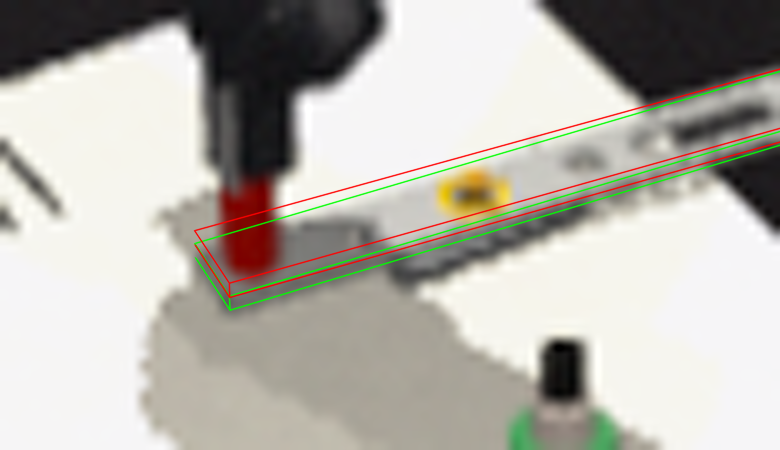

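jog_arm --pt "0 0 0.0005 0" --pt "0 0 0.001 0" --pt "0 0 0.001 0"

```text
clock: 20.68
position: [544.2, -95.8, 167.3]
ee_rot: [0.986, -0.164, 0.001, 0.001]
contact_force: [0.3, -0.7, 4.9]
gripper_width: 0.3
```

jog_arm --pt "0 0 0.0005 0" --pt "0 0 0.001 0" --pt "0 0 0.001 0"

```text
clock: 21.05
position: [544.4, -95.8, 166.4]
ee_rot: [0.986, -0.164, 0.001, 0.001]
contact_force: [-0.5, -0.3, 5.0]
gripper_width: 0.1
```

```bash
python3 - <<'E'
from h import *
for n in("scene","top"):np.save(f"a8_{n}.npy",np.mean([get_image(n).astype(float) for _ in range(3)],0))
E
python3 ring.py a8 123; python3 ov.py pics/s14.png -49.3
python3 - <<'E'
import cv2,numpy as np
for n in("scene","top"):
    im=cv2.imread(f"pics/{n}0.png")[:,:,::-1].astype(float);np.save(f"a0_{n}.npy",im)
E
sed 's/-50.3,-25,zt/22,-25,zt/;s/\[-50,-25\]/[22,-25]/' ring.py > ring0.py; python3 ring0.py a0 123
```

```text
scene ring [251.93 159.24] axes px [5.   7.44]
top ring [276.13 204.01] axes px [5.69 6.04]
ring cab xy [-48.85 -24.58] res [-0.07 -0.41 -0.28 -0.15]
scene only [-48.07 -22.97]
top only [-49.15 -25.57]
clk 21.4 pos [544.4 -95.8 166.3] yaw -18.93 tilt 0.19 F [-0.6 -0.9  4.8] w -0.0
inc [-0.0016 -0.0007 -0.0137] turn 0.1 len 0.014
scene ring [229.14 167.67] axes px [5.18 7.77]
top ring [280.11 182.54] axes px [4.99 5.1 ]
ring cab xy [ 22.71 -24.61] res [ 0.02 -0.02  0.   -0.03]
scene only [ 22.79 -24.57]
top only [ 22.62 -24.62]
```

View pics/s14.png

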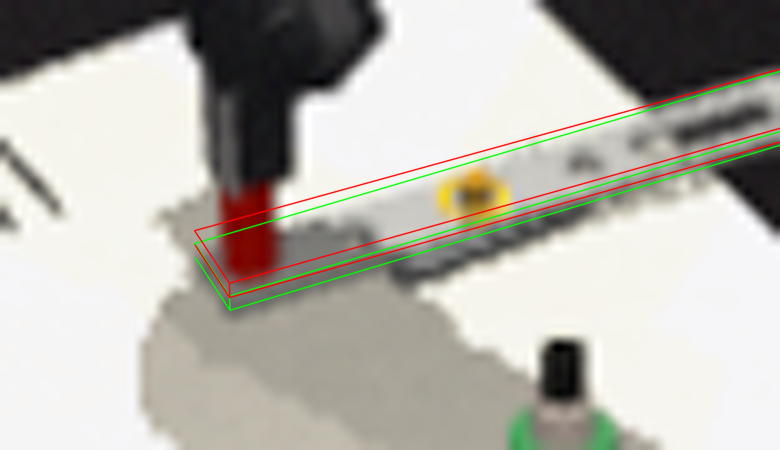

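jog_arm --pt "0 0 0.0005 0" --pt "0 0 0.001 0" --pt "0 0 0.001 0" --pt "0 0 0.001 0"

```text
clock: 21.9
position: [544.5, -95.8, 165.4]
ee_rot: [0.986, -0.164, 0.001, 0.001]
contact_force: [-0.1, -0.4, 6.9]
gripper_width: 0.2
```

jog_arm --pt "0 0 0.0005 0" --pt "0 0 0.001 0" --pt "0 0 0.001 0" --pt "0 0 0.001 0"

```text
clock: 22.4
position: [544.6, -95.8, 164.6]
ee_rot: [0.986, -0.164, 0.002, 0.001]
contact_force: [0.4, -0.3, 5.6]
gripper_width: 0.2
```

```bash
python3 - <<'E'
from h import *
for n in("scene","top"):np.save(f"a9_{n}.npy",np.mean([get_image(n).astype(float) for _ in range(3)],0))
E
python3 ring.py a9 123; python3 ov.py pics/s15.png -49.3
```

```text
scene ring [251.95 159.39] axes px [5.33 7.24]
top ring [276.06 204.04] axes px [5.67 6.02]
ring cab xy [-48.79 -24.27] res [-0.04 -0.49 -0.3  -0.22]
scene only [-47.76 -22.4 ]
top only [-49.28 -25.37]
clk 22.75 pos [544.6 -95.8 164.6] yaw -18.92 tilt 0.22 F [ 0.8 -0.4  5.6] w 0.1
inc [-0.0019 -0.0006 -0.0154] turn 0.1 len 0.016
```

View pics/s15.png

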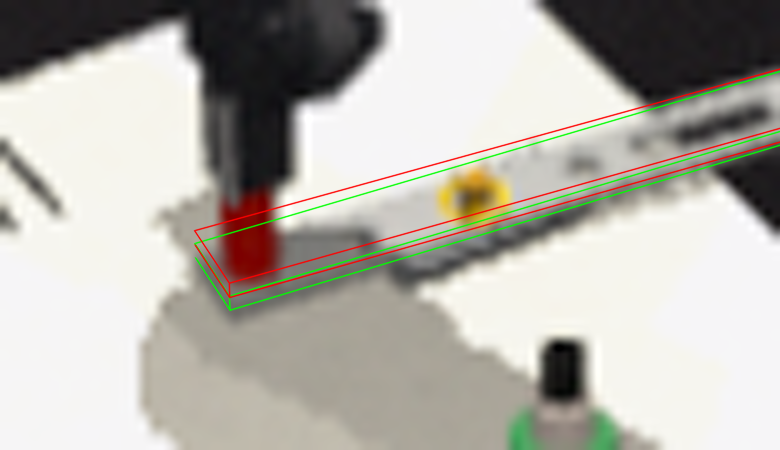

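jog_arm --pt "0 0 -0.005 0" --pt "0 0 -0.012 0" --pt "0 0 -0.024 0" --pt "0 0 -0.036 0" --pt "0 0 -0.036 0"

```text
clock: 23.38
position: [545.2, -95.6, 202.0]
ee_rot: [0.986, -0.164, 0.003, 0.001]
contact_force: [-0.6, -0.4, -0.4]
gripper_width: 0.1
```

```bash
python3 - <<'E'
from h import *
for n in("scene","top"):np.save(f"a10_{n}.npy",np.mean([get_image(n).astype(float) for _ in range(3)],0))
E
python3 ring.py a10 123; python3 ov.py pics/s16.png -49.3
python3 - <<'E'
# phi estimate: project ring z heights; knob red blob centroid in a7,a10 vs start
from h import *
p=np.load("pose.npy")
for n,zz in(("a7",0),("a10",0)):
    im=np.load(f"{n}_scene.npy");s=im[145:175,215:240]
    m=((s[...,0]>100)&(s[...,1]<60)).astype(float);w=np.clip(s[...,0]-2*s[...,1],0,None)
    yy,xx=np.mgrid[145:175,215:240];print(n,(w*xx).sum()/w.sum(),(w*yy).sum()/w.sum(),m.sum())
print(proj("scene",c2w([[94,-30,140],[94,-30,141]],p)))
E
```

```text
scene ring [251.77 158.97] axes px [4.73 7.39]
top ring [276.1  204.03] axes px [5.31 5.63]
ring cab xy [-48.88 -25.04] res [ 0.02 -0.24 -0.12 -0.14]
scene only [-48.3  -24.19]
top only [-49.23 -25.5 ]
clk 23.73 pos [544.3 -95.7 200.2] yaw -18.92 tilt 0.19 F [-0.6  0.2 -0.1] w 0.0
inc [-0.0017 -0.0007  0.0202] turn 0.1 len 0.02
a7 229.27435307648076 160.2499137435308 60.0
a10 229.2180587934269 160.58884403252404 59.0
[[203.8759449  169.96954768]
 [203.84836534 169.6783722 ]]
```

View pics/s16.png

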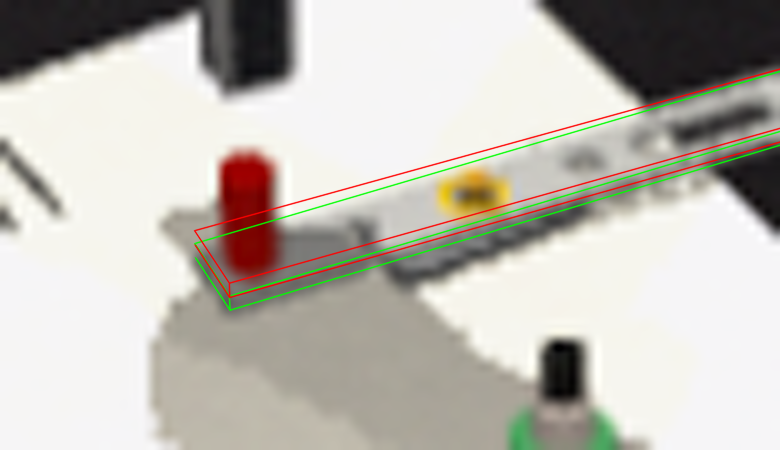

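Run:
```python
from h import *
from scipy.optimize import brentq
p=np.load("pose.npy");off=p[4:6]
def blob(im,c):
    x0,y0=int(c[0])-14,int(c[1])-14;s=im[y0:y0+28,x0:x0+28];w=np.clip(s[...,0]-2*np.maximum(s[...,1],s[...,2]),0,None)
    w[w<20]=0;yy,xx=np.mgrid[y0:y0+28,x0:x0+28];return np.array([(w*xx).sum(),(w*yy).sum()])/w.sum()
c0=proj("scene",c2w([88,-25,140],p))[0]+off;o0=blob(np.load("a0_scene.npy"),c0)
print("start obs-pred",o0-c0)
for px in(-49.3,-50.3):
    t=brentq(lambda t:np.hypot(px+124+160*np.sin(t),-160+160*np.cos(t))-146,0,1)
    P=np.array([-124-160*np.sin(t),135-160*np.cos(t)]);al=np.arctan2(-25-P[1],px-P[0])
    for phi in(0,.01,.02):
        r=212*np.cos(phi)-22*np.sin(phi);h=212*np.sin(phi)+22*np.cos(phi)
        c=proj("scene",c2w([P[0]+r*np.cos(al),P[1]+r*np.sin(al),118+h],p))[0]+off
        for a in("a7","a10"):print(px,phi,a,(blob(np.load(a+"_scene.npy"),c)-c).round(2))
```

```text
start obs-pred [-0.6569836  -0.97674343]
-49.3 0 a7 [-0.36 -0.15]
-49.3 0 a10 [-0.4  0.2]
-49.3 0.01 a7 [-0.41  0.49]
-49.3 0.01 a10 [-0.46  0.84]
-49.3 0.02 a7 [-0.48  1.13]
-49.3 0.02 a10 [-0.52  1.48]
-50.3 0 a7 [-0.65  0.02]
-50.3 0 a10 [-0.7   0.37]
-50.3 0.01 a7 [-0.71  0.66]
-50.3 0.01 a10 [-0.75  1.01]
-50.3 0.02 a7 [-0.77  1.3 ]
-50.3 0.02 a10 [-0.82  1.65]
```

jog_arm --pt "0 0 -0.04 0" --pt "0 0.03 -0.06 0" --pt "0 0.08 -0.06 0" --pt "0 0.13 -0.06 0" --pt "0 0.18 -0.06 0" --pt "0 0.22 -0.06 0" --pt "0 0.22 -0.06 0"

```text
clock: 24.6
position: [471.7, -305.7, 260.2]
ee_rot: [0.986, -0.166, 0.001, 0.001]
contact_force: [0.7, 0.9, -1.7]
gripper_width: 0.1
```

```bash
python3 - <<'E'
from h import *
for n in("scene","top"):np.save(f"a11_{n}.npy",np.mean([get_image(n).astype(float) for _ in range(3)],0))
im=np.load("a11_scene.npy")[110:230,140:300,::-1].astype(np.uint8);cv2.imwrite("pics/s17.png",cv2.resize(im,None,fx=5,fy=5,interpolation=cv2.INTER_CUBIC))
p=np.load("pose.npy");off=p[4:6]
def blob(im,c):
    x0,y0=int(c[0])-14,int(c[1])-14;s=im[y0:y0+28,x0:x0+28];w=np.clip(s[...,0]-2*np.maximum(s[...,1],s[...,2]),0,None)
    w[w<20]=0;yy,xx=np.mgrid[y0:y0+28,x0:x0+28];return np.array([(w*xx).sum(),(w*yy).sum()])/w.sum()
c=np.array([229.6,160.4]);print("knob",blob(np.load("a11_scene.npy"),c),blob(np.load("a10_scene.npy"),c))
E
python3 ring.py a11 123; python3 ov.py pics/s18.png -49.3
```

```text
knob [229.21021434 160.31362794] [229.21844384 160.57752335]
scene ring [251.74 158.98] axes px [4.21 7.  ]
top ring [275.94 205.81] axes px [1.4  4.51]
ring cab xy [-51.66 -25.98] res [ 0.72 -0.77  0.16 -1.02]
scene only [-48.21 -24.17]
top only [-55.01 -26.1 ]
clk 24.95 pos [ 473.3 -302.8  260.7] yaw -18.83 tilt 0.2 F [ 0.6  0.2 -0.3] w 0.0
inc [-0.0015 -0.2197  0.0803] turn 0.2 len 0.234
```

View pics/s17.png

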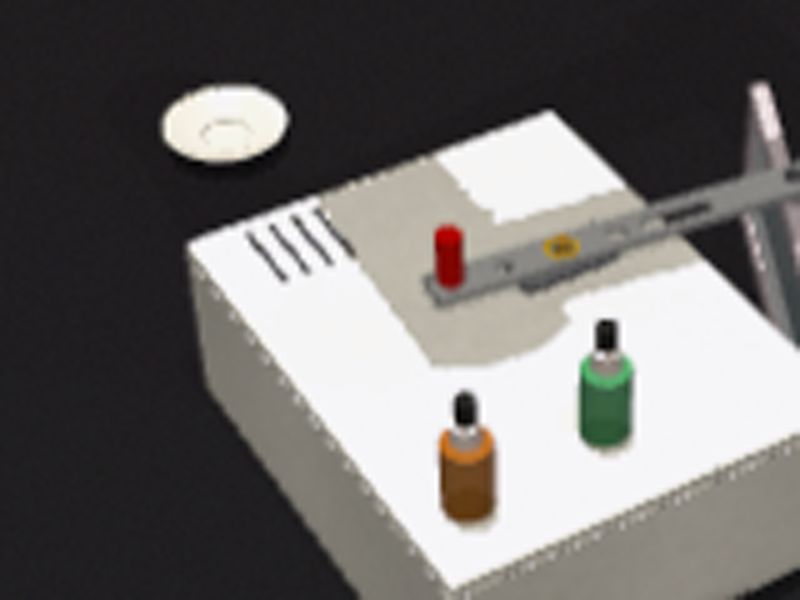

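View pics/s18.png

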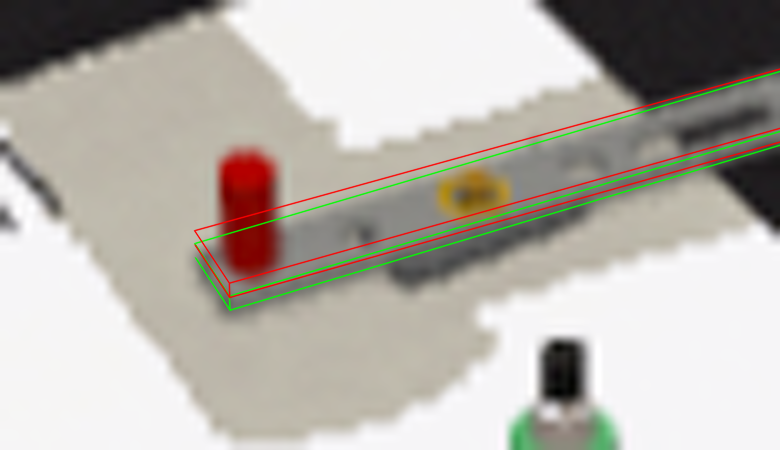

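The bar lies flat on or slightly below the level-model edges, with the pin in the yellow ring at (562,246). The bottles and dish haven't moved. Handing in.

```bash
python3 -c "
from bench import *
print(job_done(),read_state()['clock'])"
```

```text
the job is handed in; nothing more can be done
the job is handed in; nothing more can be done
```

I set the door to its airing position and handed the job in at about 25 s. No verdict was reported. I gripped the red knob, lifted the stay to about 0.24 rad, drew the door open and lowered the ringed hole over the pin. Then I let go, pressed the knob top lightly with closed fingers and backed the arm clear.

**Last checks**
- **Hole on the pin:** the brass pin shows inside the yellow ring. The ring measures about cabinet (-49, -25) mm, and I had estimated the pin at (-50.3, -25) mm. When released, the stay settled about 2 mm and stopped, so the pin is holding it.
- **Door:** held open, at about 0.45 rad worked out from that geometry; I did not measure the angle directly.
- **Forces:** the wrist force while lowering and pressing stayed at about 7 N or less. That suggests at most about 9–10 N on the pin, against the 20 N limit.
- **Other objects:** the bottles and the dish look unmoved in the last scene picture. The slide box was outside the crops I viewed, but the arm never went near it.

**Unclear or failed**
- **Fully down:** this rests on the images only, where the bar edges lie on or slightly below the level model (good to about 1 mm). The press on the knob never found a sharp stop. The force rose from about 2 N to 5–7 N, the fingers went about 7 mm below first contact, and the stay ended only about 1 mm lower.
- **Final top view:** the ring fit in the last top picture failed because the ring was not clearly visible there. I relied on the scene view and the earlier top views.

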